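# Draw the drill guide's locating pin for oiling and hold it

## Robot

A 6-joint arm with a two-finger parallel gripper is mounted at the origin on the work surface. World frame = base frame: x ahead of the robot, y to its left, z up, the work surface at z = 0. Lengths are in m, angles in degrees, forces in N, time in s.
With the tool pointing down it reaches from about 0.3 to 0.75 m from the base axis. Payload 8.5 kg.
Tool frame: the origin (TCP) lies on the centre line of the jaws, within the pads' length; the fingertips stand 19 mm ahead of it and the grasp point (between the pads) is the TCP; z points along the fingers, x is the direction in which the jaws open and shut, and the axes are right-handed (so a half turn about z gives the same grasp; the last joint's range is limited). The gripper opens to 85 mm and grips with 20 to 120 N. Pads are 22 mm wide; open, the fingers measure 114 mm over their backs; the gripper's body (76 mm by 85 mm) begins 54 mm behind the grasp point. The pads swing forward as they close: fully open they stand 13 mm farther back than shut.
Start: joints at [-87.508, 21.807, 74.336, -0, 83.858, -12.336], TCP at [0.141, -0.532, 0.25] pointing down, gripper open.
Joint ranges: [-178.18, 178.18], [-50.72, 133.34], [12.68, 142.11], [-81.47, 261.47], [9.98, 163.14], [-165.26, 165.26]. Speed limits (degrees/s): [136.94, 136.94, 180, 180, 180, 180].

## Interface

Orientations are given as a 3x3 rotation matrix whose columns are the frame's x, y, z axes.
In Python, from rig import env, cams, order gives the robot as it stands.
- The arm moves only by the tool step_arm, never from a script. Its argument "steps" is a list of rows, each an object with "xyz": the shift along the tool's x, y, z normalised to -1 to 1, where 1 is 0.04 m, a list of three; "turn": the turn, a rotation vector about the tool's x, y, z normalised to -1 to 1, where 1 is 0.08 rad, a list of three; "gripper": the gripper command: -1 is shut, 1 is fully open, values between are in proportion. A call has 1 to 20 rows; each row shifts and turns the commanded pose from where the row before left it, along the tool's axes as they then stand; what a row does not reach is not made up. A row lasts 1/12 s, in which the tool goes at most 41.7 mm and 7.16 degrees, less where a joint would pass 70% of its speed; a pose out of reach is approached as far as the arm can. A call with a number of a shift or a turn outside -1 to 1 is refused whole. A call with a gripper value outside its range is refused whole. The fingers move at their own pace and stop on an object; "squeeze" is the grip in N (left out, the last holds). Time passes only in rows, so rows that do not move let the fingers close. It gives the time, the measured TCP pose, the force and the opening at its end, in the units of the state.
- env.observe(): the state, without advancing time (a new reading comes with each control period).
- cams.get_image(name): name is "side" or "top"; returns (picture, depth): 480x640x3 uint8, red, green, blue; 480x640 float32, m along the optical axis (not along the pixel's ray), 0 where there is no reading.
- cams.camera_info(name): a dict with "fx", "fy", "cx", "cy" (pixels), "extrinsics" (4x4, takes a point from camera to world coordinates). Camera axes: x right, y down, z forward; pixel columns grow to the right and rows downward; lengths in m; the calibration is good to about 2 mm. A picture is of the moment at which its call begins. camera_info takes no time and is no camera call.
- order.close_job(): hands the job in, once; it reports no verdict.
The state is a dict: "time_s": time; "q": joint angles; "qvel": joint speeds; "joint_efforts": joint torques, N m; "position": TCP position; "tool_rot": TCP orientation; "ft_force": force on the tool from outside, world axes, zero at the start; "wrist_torque": the same for the moment, N m; "grip_width": finger opening in m.
Only numpy, scipy, OpenCV 4.12 (cv2) and the standard library are available. Lean on these libraries where they do the work, as an engineer would, in place of code of your own. Each camera call takes 0.05 s, during which the arm holds its last target. There are 200 camera calls.

## Task

The locating pin of the sloping drill guide is due for oiling: first stand the green oil bottle upright inside the drip tray, setting it down gently, and let go of it. Then, by its black handle, draw the pin straight out along its sloping bore, without forcing it sideways and without taking it right out, until the whole red band shows above the bore's mouth and the yellow band is still hidden; finish while holding it still there, as nothing else keeps it up. Keep the bottle standing in the tray, and leave the jar, the wood offcut and the mug where they are.

Things in the scene. Friction and masses are not known exactly. Their poses are not given: they have to be found in the camera images.
- bottle: green oil bottle with a white nozzle, 106 mm tall overall; round body 48 mm in diameter up to 72 mm, then it narrows. About 0.22 kg. Origin: centre of its underside; z up. Stands on the bench at the start
- tray: low dark steel drip tray, fixed, 130 x 130 mm outside, walls 4 mm thick, 14 mm high over the bench; inner floor 4 mm above the bench. Origin: centre of its underside, on the bench; x and y along its sides
- guide: blue base of the drill guide, bolted to the bench: plate 150 (its x) x 100 (its y) x 12 mm. Origin: centre of its underside, on the bench; z up. The aluminium bore block stands on it and leans 20 degrees (0.35 rad) towards the base's -x side, which is the side that roughly faces the robot
- bore_block: aluminium block of the guide, fixed to the base, 60 x 60 mm across and 96 mm long, leaning 20 degrees from vertical. Origin: centre of the bore's mouth in its upper face, 124 mm above the bench; its z axis runs along the bore, out of it. The bore is round, 17 mm in diameter and 90 mm deep
- pin: loose steel pin, about 0.22 kg, fully home in the bore; slides back down when let go. Origin: centre of its collar's underside, at the bore's mouth at the start; z along the pin towards the handle. Collar 30 mm wide, 8 mm thick. Shank below the origin 16 mm in diameter, 85 mm long, with a red band 18 to 33 mm and a yellow band 57 to 72 mm below the origin, both hidden at the start
- pin_handle (a point): point on the pin's axis, 45 mm above the pin's origin, in its round black handle 24 mm in diameter, which reaches from 8 to 68 mm above that origin; a good place to grip, in line with the pin
- jar: bystander: clear jar with a black lid, 60 mm in diameter, 75 mm tall; origin: centre of its underside
- offcut: bystander: wood offcut 50 x 110 x 30 mm; origin: centre of its underside
- mug: bystander: blue cup 72 mm in diameter, 85 mm tall; origin: centre of its underside
Mind the look-alikes: they are no part of the job. Leave any white look-alike of the pin alone. Leave any orange look-alike of the bottle alone.

How it is judged (in metres and radians):
On the way:
1. the oil bottle stands upright in the tray, let go, with the pin still home (x of bottle in the frame of tray between -0.045 and 0.045 m and y of bottle in the frame of tray between -0.045 and 0.045 m and z of bottle in the frame of tray below 0.012 m and angle between bottle's own z axis and vertical below 0.1 rad and contact force between the fingers and bottle below 0.1 N and linear speed of bottle below 0.02 m/s and z of pin in the frame of bore_block below 0.012 m), for 0.2 s.
At the end, for the whole second after the job is handed in: Bottle standing in the tray (within 45 mm of its centre along both sides, tilt under 0.1 rad), released and still. Pin drawn 32 to 58 mm, in line with the bore (0.09 rad, 6 mm), still, gripped by the fingers (over 2 N), pressing on the guide with under 25 N (x of bottle in the frame of tray between -0.045 and 0.045 m and y of bottle in the frame of tray between -0.045 and 0.045 m and z of bottle in the frame of tray below 0.012 m and angle between bottle's own z axis and vertical below 0.1 rad and contact force between the fingers and bottle below 0.1 N and linear speed of each of bottle, pin below 0.02 m/s and z of pin in the frame of bore_block between 0.032 and 0.058 m and angle between the z axis of pin and the z axis of bore_block, either way round below 0.09 rad and x of pin in the frame of bore_block between -0.006 and 0.006 m and y of pin in the frame of bore_block between -0.006 and 0.006 m and contact force between the fingers and pin above 2 N and contact force between pin and guide below 25 N); the arm keeps its last pose, push and grip.
It fails at once if the pin is taken right out of the bore (drawn more than 78 mm) (z of pin in the frame of bore_block above 0.078 m).
It fails at once if the pin is forced against the bore (more than 60 N) (contact force between pin and guide above 60 N).
It fails at once if the bottle is tipped over (more than 0.6 rad) (angle between bottle's own z axis and vertical above 0.6 rad).
It fails at once if the bottle is dropped (falls free faster than 0.6 m/s) (linear speed of bottle above 0.6 m/s and contact force between the fingers and bottle below 0.05 N).
It fails at once if the jar, the offcut or the mug is moved by more than 30 mm (distance of any of jar, offcut, mug from where it was at the start of the episode above 0.03 m).
It also fails if it takes over 64 s, if anything falls off the work surface, if the arm or the gripper's body presses on something with over 40 N, if the wrist force passes 120 N, or if a joint passes its speed limit or range.

## Working session

There is one attempt and no reset: what is moved stays moved. The work goes in short steps, Python scripts to look and compute and a tool call to move; the robot and the scene stay as the last step left them, time stands still between calls to the robot, and variables do not carry over. Pictures are saved under pics/ and viewed, about 8 in all and at most 12, crops included, and the job is handed in when it is done.

Besides the shell and the picture viewer there is one more tool, called after "Call:" as name(argument=value, ...) on one line, values as JSON. step_arm: Moves the arm, as the interface text tells. Scaled input: -1 to 1 covers 0.04 m each way for a shift and 0.08 rad each way for a turn. Its arguments: {"type":"object","properties":{"steps":{"type":"array"},"squeeze":{"type":"number"}},"required":["steps"]}

```bash
mkdir -p pics; ls
cat > h.py <<'E'
import numpy as np,cv2,sys
from rig import env,cams,order
def grab(n):
    im,d=cams.get_image(n); np.savez(f'{n}.npz',im=im,d=d); cv2.imwrite(f'{n}.png',im[:,:,::-1]); return im,d
def world(n,u,v,d):
    c=cams.camera_info(n);E=np.array(c['extrinsics'])
    p=np.array([(u-c['cx'])/c['fx']*d,(v-c['cy'])/c['fy']*d,d,np.ones_like(d)])
    return (E@p)[:3].T
def cloud(n,im,d):
    v,u=np.nonzero(d>0); return world(n,u,v,d[v,u]),im[v,u],u,v
E
python3 - <<'E'
from h import *
for n in('side','top'):
    im,d=grab(n); cv2.imwrite(f'pics/{n}0.png',im[:,:,::-1]); c=cams.camera_info(n); print(n,c['fx'],c['cx'],c['cy'],np.round(c['extrinsics'],3).tolist(),(d>0).mean())
s=env.observe();print(s['time_s'],s['position'],s['tool_rot'],s['grip_width'],s['ft_force'])
E
```

```text
pics
side 503.9924095504358 311.44495069168727 239.4922944950062 [[-0.89, -0.298, 0.346, 0.201], [-0.457, 0.563, -0.689, 0.854], [0.011, -0.771, -0.637, 0.829], [0.0, 0.0, 0.0, 1.0]] 0.9959700520833333
top 535.8351363256475 320.5728477842538 234.37329245953998 [[-0.03, -0.996, 0.08, 0.451], [-1.0, 0.03, 0.001, 0.088], [-0.003, -0.08, -0.997, 1.385], [0.0, 0.0, 0.0, 1.0]] 0.9961328125
0.1 [ 0.14072241 -0.5314428   0.24977431] [[ 2.55908241e-01 -9.66701075e-01 -5.80219539e-05]
 [-9.66700223e-01 -2.55908094e-01  1.31413647e-03]
 [-1.28522543e-03 -2.80208517e-04 -9.99999135e-01]] 0.085367717958754 [-0.33517656 -0.00315267  0.07008077]
```

View pics/side0.png

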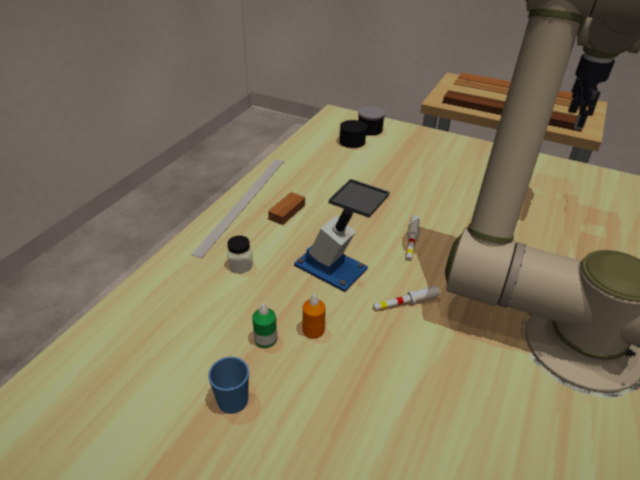

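View pics/top0.png

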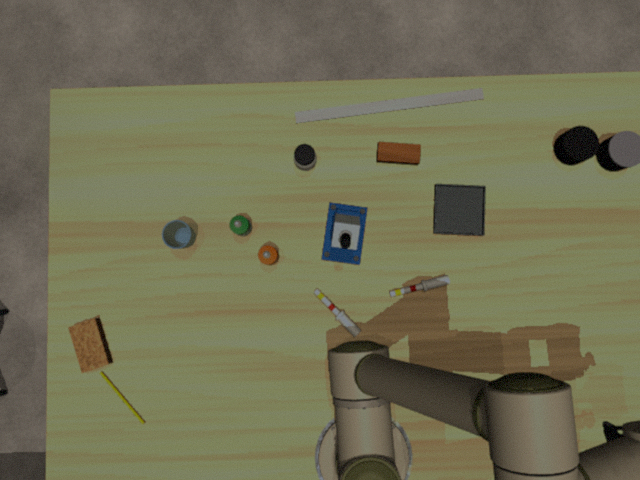

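Candidates. Bottle: green with white nozzle at top (241,225) / side (264,327), versus the orange look-alike at top (268,254) / side (314,317). Pin: black handle in the blue guide at top (345,240), versus two white pins lying at top (335,312) and (420,286). I choose the green bottle and the black handle in the guide. The tray is the dark square at top (459,210).

```bash
cat > meas.py <<'E'
from h import *
def obj(n,cond,box):
    z=np.load(n+'.npz');P,C,u,v=cloud(n,z['im'],z['d']);hsv=cv2.cvtColor(C[None],cv2.COLOR_RGB2HSV)[0].astype(int)
    m=cond(hsv,P)&(u>box[0])&(u<box[2])&(v>box[1])&(v<box[3]);return P[m],u[m],v[m]
if __name__=='__main__':
    green=lambda h,P:(h[:,0]>45)&(h[:,0]<90)&(h[:,1]>110)&(P[:,2]>.02)
    blue=lambda h,P:(h[:,0]>98)&(h[:,0]<125)&(h[:,1]>130)&(P[:,2]<.03)
    up=lambda h,P:(P[:,2]>.01)&(P[:,2]<.3)
    for n,b in(('top',(215,200,254,250)),('side',(245,295,285,355))):
        P,u,v=obj(n,green,b);print('green',n,len(P),np.c_[P.min(0),P.max(0)].round(3).tolist(),P[:,:2].mean(0))
    for nm,c,z,b in(('tray',lambda h,P:(h[:,2]<90)&(P[:,2]<.03)&(P[:,2]>-.01),.014,(420,170,500,250)),('guide',blue,.012,(310,190,380,275))):
        P,u,v=obj('top',c,b)
        r=cv2.minAreaRect(P[:,:2].astype(np.float32)*1000);print(nm,len(P),r,np.median(P[:,2]))
        hull=cv2.convexHull(np.c_[u,v].astype(np.int32));q=cv2.minAreaRect(hull)
        print('px',q)
    blk=lambda h,P:(h[:,2]<50)&(P[:,2]>.14)&(P[:,2]<.22)
    P,u,v=obj('top',blk,(330,225,362,258));print('handle top',len(P),np.c_[P.min(0),P.max(0)].round(3).tolist(),u.mean(),v.mean())
    P,u,v=obj('side',blk,(325,195,365,240));print('handle side',len(P),np.c_[P.min(0),P.max(0)].round(3).tolist())
    if len(P)>5:
        c=P.mean(0);w=np.linalg.svd(P-c)[2][0];print(c,w)
    for nm,b in(('orange',(255,240,285,270)),('mug',(155,210,203,255)),('jar',(290,140,320,175)),('offcut',(370,135,425,170))):
        P,u,v=obj('top',up,b);print(nm,np.c_[P.min(0),P.max(0)].round(3).tolist())
    t=cv2.resize(cv2.imread('top.png')[170:275,215:375],None,fx=4,fy=4,interpolation=cv2.INTER_CUBIC)
    s=cv2.resize(cv2.imread('side.png')[175:295,285:400],None,fx=4,fy=4,interpolation=cv2.INTER_CUBIC);cv2.imwrite('pics/crop1.png',cv2.resize(np.hstack([np.vstack([t,np.zeros((60,640,3),np.uint8)]),s]),(800,350)))
E
python3 meas.py
```

```text
green top 218 [[0.566, 0.61], [0.266, 0.311], [0.055, 0.091]] [0.58649756 0.28660955]
green side 479 [[0.562, 0.607], [0.273, 0.317], [0.041, 0.089]] [0.57845933 0.30355334]
tray 2589 ((616.7412109375, -272.30670166015625), (135.50054931640625, 132.848388671875), 85.88844299316406) 0.004606673018403784
px ((458.8766174316406, 209.44927978515625), (51.755985260009766, 50.69400405883789), 1.7899105548858643)
guide 973 ((563.8623046875, 28.79755401611328), (95.84168243408203, 146.3704376220703), 80.40291595458984) 0.012115830668020244
px ((343.99566650390625, 233.0327606201172), (37.4023323059082, 56.4999885559082), 7.594643592834473)
handle top 129 [[0.515, 0.552], [0.023, 0.046], [0.145, 0.196]] 344.83720930232556 240.43410852713177
handle side 202 [[0.515, 0.548], [0.023, 0.049], [0.14, 0.194]]
[0.52915803 0.04230081 0.17157089] [-0.31672832 -0.14104757  0.93797055]
orange [[0.476, 0.542], [0.198, 0.246], [0.011, 0.111]]
mug [[0.533, 0.62], [0.407, 0.476], [0.01, 0.093]]
jar [[0.729, 0.785], [0.094, 0.153], [0.01, 0.081]]
offcut [[0.735, 0.795], [-0.174, -0.061], [0.01, 0.038]]
```

View pics/crop1.png

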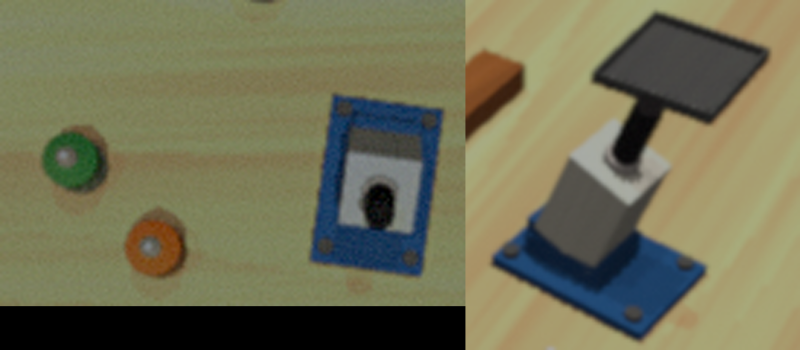

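The crop confirms the choice: green bottle with white nozzle at left, orange look-alike next to it, and the black handle standing in the sloping guide block.

Call:
step_arm(steps=[{"xyz": [0, 0, -0.1], "turn": [0, 0, -0.935], "gripper": 1}, {"xyz": [0, 0, -0.1], "turn": [0, 0, -0.935], "gripper": 1}, {"xyz": [0, 0, -0.1], "turn": [0, 0, -0.935], "gripper": 1}, {"xyz": [0, 0, -0.1], "turn": [0, 0, -0.935], "gripper": 1}, {"xyz": [0, 0, -0.1], "turn": [0, 0, -0.935], "gripper": 1}, {"xyz": [0, 0, -0.1], "turn": [0, 0, -0.935], "gripper": 1}, {"xyz": [0, 0, -0.1], "turn": [0, 0, -0.935], "gripper": 1}])

```text
time_s: 0.68
position: [0.1407, -0.5315, 0.2781]
tool_rot: [[0.708, -0.707, -0.0], [-0.707, -0.708, 0.001], [-0.001, -0.001, -1.0]]
ft_force: [0.2, -0.3, -0.4]
grip_width: 0.0856
```

Call:
step_arm(steps=[{"xyz": [-0.256, -0.861, 0], "turn": [0, 0, 0], "gripper": 1}, {"xyz": [-0.256, -0.861, 0], "turn": [0, 0, 0], "gripper": 1}, {"xyz": [-0.256, -0.861, 0], "turn": [0, 0, 0], "gripper": 1}, {"xyz": [-0.256, -0.861, 0], "turn": [0, 0, 0], "gripper": 1}, {"xyz": [-0.256, -0.861, 0], "turn": [0, 0, 0], "gripper": 1}, {"xyz": [-0.256, -0.861, 0], "turn": [0, 0, 0], "gripper": 1}, {"xyz": [-0.256, -0.861, 0], "turn": [0, 0, 0], "gripper": 1}, {"xyz": [-0.256, -0.861, 0], "turn": [0, 0, 0], "gripper": 1}, {"xyz": [-0.256, -0.861, 0], "turn": [0, 0, 0], "gripper": 1}, {"xyz": [-0.256, -0.861, 0], "turn": [0, 0, 0], "gripper": 1}, {"xyz": [-0.256, -0.861, 0], "turn": [0, 0, 0], "gripper": 1}, {"xyz": [-0.256, -0.861, 0], "turn": [0, 0, 0], "gripper": 1}, {"xyz": [-0.256, -0.861, 0], "turn": [0, 0, 0], "gripper": 1}, {"xyz": [-0.256, -0.861, 0], "turn": [0, 0, 0], "gripper": 1}, {"xyz": [-0.256, -0.861, 0], "turn": [0, 0, 0], "gripper": 1}, {"xyz": [-0.256, -0.861, 0], "turn": [0, 0, 0], "gripper": 1}, {"xyz": [-0.256, -0.861, 0], "turn": [0, 0, 0], "gripper": 1}, {"xyz": [-0.256, -0.861, 0], "turn": [0, 0, 0], "gripper": 1}, {"xyz": [-0.256, -0.861, 0], "turn": [0, 0, 0], "gripper": 1}, {"xyz": [-0.256, -0.861, 0], "turn": [0, 0, 0], "gripper": 1}])

```text
time_s: 2.35
position: [0.4852, 0.1011, 0.2781]
tool_rot: [[0.705, -0.709, -0.001], [-0.709, -0.705, -0.0], [-0.0, 0.0, -1.0]]
ft_force: [-0.1, -0.4, 0.5]
grip_width: 0.0852
```

Call:
step_arm(steps=[{"xyz": [-0.256, -0.861, 0], "turn": [0, 0, 0], "gripper": 1}, {"xyz": [-0.256, -0.861, 0], "turn": [0, 0, 0], "gripper": 1}, {"xyz": [-0.256, -0.861, 0], "turn": [0, 0, 0], "gripper": 1}, {"xyz": [-0.256, -0.861, 0], "turn": [0, 0, 0], "gripper": 1}, {"xyz": [-0.256, -0.861, 0], "turn": [0, 0, 0], "gripper": 1}, {"xyz": [-0.256, -0.861, 0], "turn": [0, 0, 0], "gripper": 1}, {"xyz": [0, 0, 0], "turn": [0, 0, 0], "gripper": 1}, {"xyz": [0, 0, 0], "turn": [0, 0, 0], "gripper": 1}])

```text
time_s: 3.02
position: [0.5882, 0.2897, 0.2767]
tool_rot: [[0.706, -0.708, -0.002], [-0.708, -0.706, -0.001], [-0.001, 0.002, -1.0]]
ft_force: [0.4, -0.7, -0.7]
grip_width: 0.0854
```

```bash
cat > go.py <<'E'
from h import *
# delta to world target in tool axes/units: go.py x y z
s=env.observe();R=np.array(s['tool_rot']);p=np.array(s['position'])
print('t',round(s['time_s'],2),'p',p.round(4),'q',np.round(s['q'],1),'F',np.round(s['ft_force'],1),'w',round(s['grip_width'],4));print(R.round(3).tolist())
if len(sys.argv)>3: print('units',((R.T@(np.array(sys.argv[1:4],float)-p))/.04).round(3))
E
python3 go.py 0.586 0.290 0.06
```

```text
t 3.02 p [0.5882 0.2897 0.2767] q [15.9 32.3 52.3 -0.  95.6 61. ] F [ 0.4 -0.7 -0.7] w 0.0854
[[0.706, -0.708, -0.002], [-0.708, -0.706, -0.001], [-0.001, 0.002, -1.0]]
units [-0.039  0.024  5.417]
```

Call:
step_arm(steps=[{"xyz": [-0.02, 0.01, 0.8], "turn": [0, 0, 0], "gripper": 1}, {"xyz": [-0.02, 0.01, 0.8], "turn": [0, 0, 0], "gripper": 1}, {"xyz": [0, 0, 0.8], "turn": [0, 0, 0], "gripper": 1}, {"xyz": [0, 0, 0.8], "turn": [0, 0, 0], "gripper": 1}, {"xyz": [0, 0, 0.7], "turn": [0, 0, 0], "gripper": 1}, {"xyz": [0, 0, 0.6], "turn": [0, 0, 0], "gripper": 1}, {"xyz": [0, 0, 0.4], "turn": [0, 0, 0], "gripper": 1}, {"xyz": [0, 0, 0.3], "turn": [0, 0, 0], "gripper": 1}, {"xyz": [0, 0, 0.2], "turn": [0, 0, 0], "gripper": 1}, {"xyz": [0, 0, 0], "turn": [0, 0, 0], "gripper": 1}, {"xyz": [0, 0, 0], "turn": [0, 0, 0], "gripper": 1}])

```text
time_s: 3.93
position: [0.5867, 0.2888, 0.0631]
tool_rot: [[0.705, -0.709, 0.001], [-0.709, -0.705, 0.0], [0.0, -0.001, -1.0]]
ft_force: [-0.3, -0.2, 0.9]
grip_width: 0.0854
```

```bash
python3 - <<'E'
from h import *
grab('side')
s=cv2.imread('side.png')[240:380,200:370];cv2.imwrite('pics/crop2.png',cv2.resize(s,None,fx=4,fy=4,interpolation=cv2.INTER_CUBIC))
E
python3 go.py 0.586 0.290 0.06
```

```text
t 3.98 p [0.5869 0.2889 0.0635] q [15.9 41.8 70.6  0.  67.5 61. ] F [0.4 0.1 0.7] w 0.0855
[[0.705, -0.709, 0.002], [-0.709, -0.705, 0.001], [0.001, -0.002, -1.0]]
units [-0.035 -0.002  0.088]
```

View pics/crop2.png

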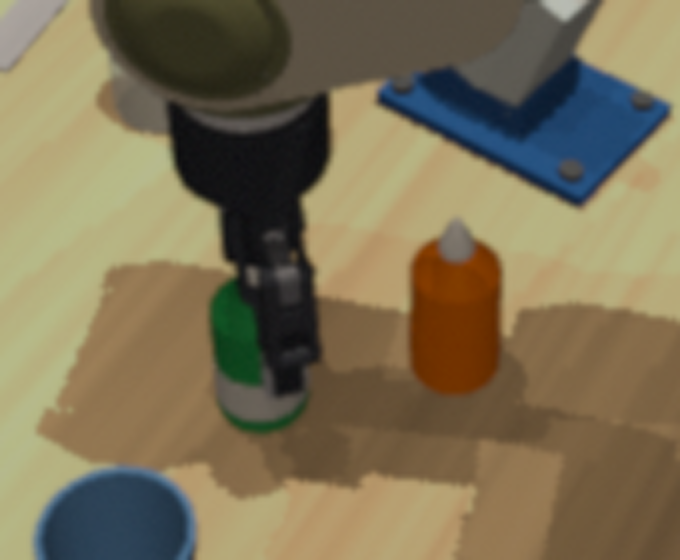

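The jaws straddle the green bottle (crop at 260,350), clear of the orange one (455,310). I close now.

Call:
step_arm(squeeze=40, steps=[{"xyz": [0, 0, 0.08], "turn": [0, 0, 0], "gripper": -1}, {"xyz": [0, 0, 0], "turn": [0, 0, 0], "gripper": -1}, {"xyz": [0, 0, 0], "turn": [0, 0, 0], "gripper": -1}, {"xyz": [0, 0, 0], "turn": [0, 0, 0], "gripper": -1}, {"xyz": [0, 0, 0], "turn": [0, 0, 0], "gripper": -1}, {"xyz": [0, 0, 0], "turn": [0, 0, 0], "gripper": -1}, {"xyz": [0, 0, 0], "turn": [0, 0, 0], "gripper": -1}, {"xyz": [0, 0, 0], "turn": [0, 0, 0], "gripper": -1}, {"xyz": [0, 0, 0], "turn": [0, 0, 0], "gripper": -1}, {"xyz": [0, 0, 0], "turn": [0, 0, 0], "gripper": -1}])

```text
time_s: 4.82
position: [0.5866, 0.2891, 0.0597]
tool_rot: [[0.705, -0.709, 0.001], [-0.709, -0.705, 0.0], [0.0, -0.001, -1.0]]
ft_force: [-1.1, -0.1, 5.7]
grip_width: 0.0467
```

Call:
step_arm(steps=[{"xyz": [0, 0, -0.2], "turn": [0, 0, 0], "gripper": -1}, {"xyz": [0, 0, -0.5], "turn": [0, 0, 0], "gripper": -1}, {"xyz": [0, 0, -0.7], "turn": [0, 0, 0], "gripper": -1}, {"xyz": [0, 0, -0.7], "turn": [0, 0, 0], "gripper": -1}, {"xyz": [0, 0, -0.7], "turn": [0, 0, 0], "gripper": -1}, {"xyz": [0, 0, -0.7], "turn": [0, 0, 0], "gripper": -1}, {"xyz": [0, 0, -0.7], "turn": [0, 0, 0], "gripper": -1}, {"xyz": [0, 0, -0.7], "turn": [0, 0, 0], "gripper": -1}, {"xyz": [0, 0, -0.7], "turn": [0, 0, 0], "gripper": -1}, {"xyz": [0, 0, -0.4], "turn": [0, 0, 0], "gripper": -1}, {"xyz": [0, 0, -0.2], "turn": [0, 0, 0], "gripper": -1}, {"xyz": [0, 0, 0], "turn": [0, 0, 0], "gripper": -1}])

```text
time_s: 5.82
position: [0.5866, 0.289, 0.3085]
tool_rot: [[0.705, -0.709, 0.002], [-0.709, -0.705, 0.001], [0.001, -0.002, -1.0]]
ft_force: [0.6, -0.0, -3.0]
grip_width: 0.0467
```

```bash
python3 go.py 0.616 -0.271 0.31
python3 - <<'E'
from h import *
from meas import obj
grab('side')
green=lambda h,P:(h[:,0]>45)&(h[:,0]<90)&(h[:,1]>110)&(P[:,2]>.02)&(P[:,1]<.45)&(P[:,0]>.4)
P,u,v=obj('side',green,(150,0,450,400));print(len(P),P.min(0),P.max(0))
E
```

```text
t 5.82 p [0.5866 0.289  0.3085] q [15.9 31.4 48.8 -0.  99.7 61.1] F [ 0.6 -0.  -3. ] w 0.0467
[[0.705, -0.709, 0.002], [-0.709, -0.705, 0.001], [0.001, -0.002, -1.0]]
units [10.448  9.348 -0.044]
362 [0.56295065 0.13113669 0.06365593] [0.73544417 0.32115699 0.34997037]
```

Call:
step_arm(steps=[{"xyz": [0.25, 0.22, 0], "turn": [0, 0, 0], "gripper": -1}, {"xyz": [0.45, 0.4, 0], "turn": [0, 0, 0], "gripper": -1}, {"xyz": [0.57, 0.51, 0], "turn": [0, 0, 0], "gripper": -1}, {"xyz": [0.57, 0.51, 0], "turn": [0, 0, 0], "gripper": -1}, {"xyz": [0.57, 0.51, 0], "turn": [0, 0, 0], "gripper": -1}, {"xyz": [0.57, 0.51, 0], "turn": [0, 0, 0], "gripper": -1}, {"xyz": [0.57, 0.51, 0], "turn": [0, 0, 0], "gripper": -1}, {"xyz": [0.57, 0.51, 0], "turn": [0, 0, 0], "gripper": -1}, {"xyz": [0.57, 0.51, 0], "turn": [0, 0, 0], "gripper": -1}, {"xyz": [0.57, 0.51, 0], "turn": [0, 0, 0], "gripper": -1}, {"xyz": [0.57, 0.51, 0], "turn": [0, 0, 0], "gripper": -1}, {"xyz": [0.57, 0.51, 0], "turn": [0, 0, 0], "gripper": -1}, {"xyz": [0.57, 0.51, 0], "turn": [0, 0, 0], "gripper": -1}, {"xyz": [0.57, 0.51, 0], "turn": [0, 0, 0], "gripper": -1}, {"xyz": [0.57, 0.51, 0], "turn": [0, 0, 0], "gripper": -1}, {"xyz": [0.57, 0.51, 0], "turn": [0, 0, 0], "gripper": -1}, {"xyz": [0.57, 0.51, 0], "turn": [0, 0, 0], "gripper": -1}, {"xyz": [0.57, 0.51, 0], "turn": [0, 0, 0], "gripper": -1}, {"xyz": [0.42, 0.37, 0], "turn": [0, 0, 0], "gripper": -1}, {"xyz": [0.2, 0.18, 0], "turn": [0, 0, 0], "gripper": -1}])

```text
time_s: 7.53
position: [0.6151, -0.2738, 0.3045]
tool_rot: [[0.703, -0.711, -0.004], [-0.711, -0.703, 0.002], [-0.004, 0.001, -1.0]]
ft_force: [-0.1, 0.1, -2.2]
grip_width: 0.0466
```

Call:
step_arm(steps=[{"xyz": [0, 0, 0], "turn": [0, 0, 0], "gripper": -1}, {"xyz": [0, 0, 0], "turn": [0, 0, 0], "gripper": -1}])

```text
time_s: 7.7
position: [0.6158, -0.27, 0.3061]
tool_rot: [[0.705, -0.709, -0.002], [-0.709, -0.705, 0.001], [-0.002, 0.0, -1.0]]
ft_force: [0.4, 0.7, -2.9]
grip_width: 0.0467
```

```bash
python3 go.py 0.616 -0.271 0.066
```

```text
t 7.7 p [ 0.6158 -0.27    0.3061] q [-33.7  33.7  44.9   0.  101.4  11.5] F [ 0.4  0.7 -2.9] w 0.0467
[[0.705, -0.709, -0.002], [-0.709, -0.705, 0.001], [-0.002, 0.0, -1.0]]
units [0.034 0.015 6.002]
```

Call:
step_arm(steps=[{"xyz": [0, 0, 0.3], "turn": [0, 0, 0], "gripper": -1}, {"xyz": [0, 0, 0.6], "turn": [0, 0, 0], "gripper": -1}, {"xyz": [0, 0, 0.7], "turn": [0, 0, 0], "gripper": -1}, {"xyz": [0, 0, 0.7], "turn": [0, 0, 0], "gripper": -1}, {"xyz": [0, 0, 0.7], "turn": [0, 0, 0], "gripper": -1}, {"xyz": [0, 0, 0.7], "turn": [0, 0, 0], "gripper": -1}, {"xyz": [0, 0, 0.6], "turn": [0, 0, 0], "gripper": -1}, {"xyz": [0, 0, 0.5], "turn": [0, 0, 0], "gripper": -1}, {"xyz": [0, 0, 0.4], "turn": [0, 0, 0], "gripper": -1}, {"xyz": [0, 0, 0.3], "turn": [0, 0, 0], "gripper": -1}, {"xyz": [0, 0, 0.2], "turn": [0, 0, 0], "gripper": -1}, {"xyz": [0, 0, 0.1], "turn": [0, 0, 0], "gripper": -1}, {"xyz": [0, 0, 0], "turn": [0, 0, 0], "gripper": -1}, {"xyz": [0, 0, 0], "turn": [0, 0, 0], "gripper": -1}])

```text
time_s: 8.87
position: [0.6165, -0.2702, 0.076]
tool_rot: [[0.705, -0.709, 0.001], [-0.709, -0.705, -0.001], [0.001, -0.0, -1.0]]
ft_force: [0.0, 0.1, -1.7]
grip_width: 0.0468
```

Call:
step_arm(steps=[{"xyz": [0, 0, 0.05], "turn": [0, 0, 0], "gripper": -1}, {"xyz": [0, 0, 0.05], "turn": [0, 0, 0], "gripper": -1}, {"xyz": [0, 0, 0], "turn": [0, 0, 0], "gripper": -1}, {"xyz": [0, 0, 0], "turn": [0, 0, 0], "gripper": -1}])

```text
time_s: 9.2
position: [0.6161, -0.2703, 0.0713]
tool_rot: [[0.705, -0.709, 0.0], [-0.709, -0.705, -0.0], [0.0, -0.0, -1.0]]
ft_force: [0.3, -0.2, -2.8]
grip_width: 0.047
```

Call:
step_arm(steps=[{"xyz": [0, 0, 0.05], "turn": [0, 0, 0], "gripper": -1}, {"xyz": [0, 0, 0.05], "turn": [0, 0, 0], "gripper": -1}, {"xyz": [0, 0, 0], "turn": [0, 0, 0], "gripper": -1}, {"xyz": [0, 0, 0], "turn": [0, 0, 0], "gripper": -1}])

```text
time_s: 9.53
position: [0.6161, -0.2702, 0.0669]
tool_rot: [[0.705, -0.709, -0.0], [-0.709, -0.705, 0.0], [-0.0, 0.0, -1.0]]
ft_force: [0.3, -0.6, -2.4]
grip_width: 0.047
```

Call:
step_arm(steps=[{"xyz": [0, 0, 0.05], "turn": [0, 0, 0], "gripper": -1}, {"xyz": [0, 0, 0.03], "turn": [0, 0, 0], "gripper": -1}, {"xyz": [0, 0, 0], "turn": [0, 0, 0], "gripper": -1}, {"xyz": [0, 0, 0], "turn": [0, 0, 0], "gripper": -1}])

```text
time_s: 9.87
position: [0.6161, -0.2702, 0.0639]
tool_rot: [[0.705, -0.709, -0.0], [-0.709, -0.705, 0.0], [-0.0, 0.0, -1.0]]
ft_force: [0.3, -0.5, -2.2]
grip_width: 0.0464
```

Call:
step_arm(steps=[{"xyz": [0, 0, 0.03], "turn": [0, 0, 0], "gripper": -1}, {"xyz": [0, 0, 0.0], "turn": [0, 0, 0], "gripper": -1}, {"xyz": [0, 0, 0], "turn": [0, 0, 0], "gripper": -1}])

```text
time_s: 10.12
position: [0.6162, -0.2702, 0.0637]
tool_rot: [[0.705, -0.709, 0.0], [-0.709, -0.705, -0.0], [0.001, -0.0, -1.0]]
ft_force: [-3.1, 2.8, 5.6]
grip_width: 0.0468
```

Call:
step_arm(steps=[{"xyz": [0, 0, 0.02], "turn": [0, 0, 0], "gripper": -1}, {"xyz": [0, 0, 0.0], "turn": [0, 0, 0], "gripper": -1}, {"xyz": [0, 0, 0], "turn": [0, 0, 0], "gripper": -1}])

```text
time_s: 10.37
position: [0.6162, -0.2703, 0.0637]
tool_rot: [[0.705, -0.709, 0.001], [-0.709, -0.705, -0.001], [0.001, -0.0, -1.0]]
ft_force: [-4.7, 3.3, 10.8]
grip_width: 0.0465
```

Contact with the tray floor. I relieve the push, then release and retreat.

Call:
step_arm(steps=[{"xyz": [0, 0, -0.03], "turn": [0, 0, 0], "gripper": -1}, {"xyz": [0, 0, 0], "turn": [0, 0, 0], "gripper": 0.2}, {"xyz": [0, 0, 0], "turn": [0, 0, 0], "gripper": 0.4}, {"xyz": [0, 0, 0], "turn": [0, 0, 0], "gripper": 0.7}, {"xyz": [0, 0, 0], "turn": [0, 0, 0], "gripper": 1}, {"xyz": [0, 0, 0], "turn": [0, 0, 0], "gripper": 1}, {"xyz": [0, 0, 0], "turn": [0, 0, 0], "gripper": 1}, {"xyz": [0, 0, 0], "turn": [0, 0, 0], "gripper": 1}])

```text
time_s: 11.03
position: [0.6162, -0.2703, 0.063]
tool_rot: [[0.705, -0.709, -0.0], [-0.709, -0.705, -0.0], [-0.0, 0.0, -1.0]]
ft_force: [0.3, 0.2, -0.0]
grip_width: 0.0856
```

Call:
step_arm(steps=[{"xyz": [0, 0, -0.3], "turn": [0, 0, 0], "gripper": 1}, {"xyz": [0, 0, -0.7], "turn": [0, 0, 0], "gripper": 1}, {"xyz": [0, 0, -0.7], "turn": [0, 0, 0], "gripper": 1}, {"xyz": [0, 0, -0.7], "turn": [0, 0, 0], "gripper": 1}, {"xyz": [0, 0, -0.7], "turn": [0, 0, 0], "gripper": 1}, {"xyz": [0, 0, -0.7], "turn": [0, 0, 0], "gripper": 1}, {"xyz": [0, 0, -0.7], "turn": [0, 0, 0], "gripper": 1}, {"xyz": [0, 0, -0.7], "turn": [0, 0, 0], "gripper": 1}, {"xyz": [0, 0, -0.5], "turn": [0, 0, 0], "gripper": 1}, {"xyz": [0, 0, -0.3], "turn": [0, 0, 0], "gripper": 1}, {"xyz": [0, 0, 0], "turn": [0, 0, 0], "gripper": 1}])

```text
time_s: 11.95
position: [0.6164, -0.2704, 0.3074]
tool_rot: [[0.705, -0.709, 0.006], [-0.709, -0.705, -0.004], [0.007, -0.001, -1.0]]
ft_force: [0.3, -0.3, 0.2]
grip_width: 0.0856
```

```bash
python3 go.py
python3 - <<'E'
from h import *
from meas import obj
green=lambda h,P:(h[:,0]>45)&(h[:,0]<90)&(h[:,1]>110)&(P[:,2]>.02)&(P[:,2]<.13)&(P[:,1]<0)
for n in('top','side'):
    im,d=grab(n);P,u,v=obj(n,green,(0,0,640,480));print(n,len(P),len(P) and (P.min(0),P.max(0),u.mean(),v.mean()))
# handle axis with sharper fit, both views
blk=lambda h,P:(h[:,2]<50)&(P[:,2]>.145)&(P[:,2]<.185)&(abs(P[:,0]-.53)<.05)&(abs(P[:,1]-.035)<.04)
for n in('top','side'):
    P,u,v=obj(n,blk,(325,190,365,260));
    if len(P)>20: print('handle',n,len(P),P.min(0),P.max(0))
s=cv2.imread('side.png')[100:320,250:490];t=cv2.imread('top.png')[130:290,300:520]
cv2.imwrite('pics/crop3.png',np.hstack([cv2.resize(s,(436,400)),cv2.resize(t,(360,400))]))
E
```

```text
t 11.95 p [ 0.6164 -0.2704  0.3074] q [-33.7  33.6  45.1  -0.  101.   11.4] F [ 0.3 -0.3  0.2] w 0.0856
[[0.705, -0.709, 0.006], [-0.709, -0.705, -0.004], [0.007, -0.001, -1.0]]
top 313 (array([ 0.06615236, -0.66695706,  0.02080485]), array([ 0.80694736, -0.025761  ,  0.0941048 ]), np.float64(502.01277955271564), np.float64(188.19169329073483))
side 250 (array([ 0.59095652, -0.2732534 ,  0.04175806]), array([ 0.63755543, -0.24075949,  0.09172172]), np.float64(359.444), np.float64(181.912))
handle top 60 [0.5153221  0.02344708 0.14602002] [0.55233025 0.04603951 0.184944  ]
handle side 131 [0.51429493 0.02776604 0.14505873] [0.54616367 0.04877738 0.1847911 ]
```

View pics/crop3.png

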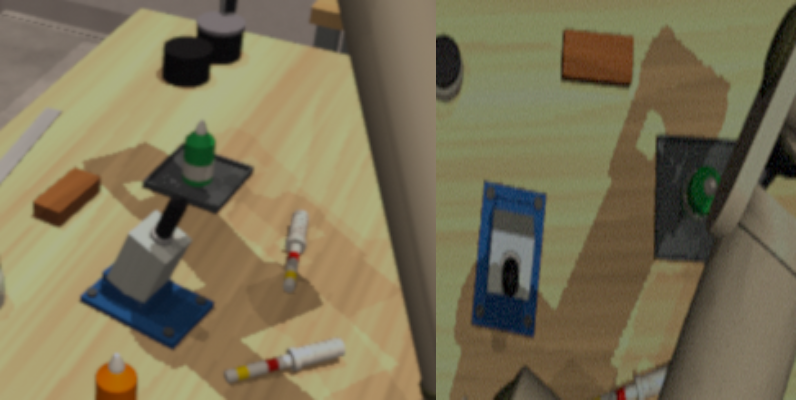

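The bottle stands upright in the tray at top crop (705,188) and side crop (198,165), and the pin is still home. Next I fit the handle's axis and turn the tool to it.

```bash
cat > pin.py <<'E'
from h import *
from meas import obj
from scipy.optimize import least_squares
from scipy.spatial.transform import Rotation as Ro
yaw=np.radians(-9.5);t=np.radians(20)
xb=np.array([np.cos(yaw),np.sin(yaw),0]);yb=np.array([-np.sin(yaw),np.cos(yaw),0]);zb=np.array([0,0,1.])
a=-np.sin(t)*xb+np.cos(t)*zb; e=np.cos(t)*xb+np.sin(t)*zb   # block axes: e(x), yb(y), a(z)
if __name__=='__main__':
    blk=lambda h,P:(h[:,2]<55)&(P[:,2]>.14)&(P[:,2]<.183)&(abs(P[:,0]-.53)<.04)&(abs(P[:,1]-.035)<.03)
    L=[]
    for n in('top','side'):
        P,u,v=obj(n,blk,(325,190,365,260))
        Q=np.c_[P@e,P@yb];f=lambda c,Q=Q:np.hypot(*(Q-c).T)-.012
        r=least_squares(f,Q.mean(0)+(.004,0) if n=='top' else Q.mean(0)-(0,.008),loss='soft_l1',f_scale=.001);print(n,len(P),r.x,np.median(abs(f(r.x))))
        L.append(r.x)
        # silhouette: extent across the lean plane
        print('  yb extent',np.percentile(Q[:,1],[2,98]))
    for c in L+[np.mean(L,0)]:
        m=c[0]*e+c[1]*yb; m=m+a*(.124-m[2])/a[2]; print('mouth',m.round(4),'grip',(m+.045*a).round(4),'pre',(m+.13*a).round(4))
    # where base symmetric line lies: y of guide centre
    print('guide centre yb',np.array([.5639,.0288,0])@yb)
    s=env.observe();R=np.array(s['tool_rot']);W=np.c_[-yb,np.cross(-a,-yb),-a];print(W.round(3).tolist(),'rv units',(Ro.from_matrix(R.T@W).as_rotvec()/.08).round(2))
E
python3 pin.py
```

```text
top 53 [0.56480191 0.12637562] 0.002745777396563469
  yb extent [0.11317968 0.13305706]
side 135 [0.5444767  0.12131883] 0.0008203695818539691
  yb extent [0.12470956 0.13561206]
mouth [0.5692 0.0329 0.124 ] grip [0.554  0.0354 0.1663] pre [0.5253 0.0402 0.2462]
mouth [0.547  0.0315 0.124 ] grip [0.5318 0.034  0.1663] pre [0.5031 0.0388 0.2462]
mouth [0.5581 0.0322 0.124 ] grip [0.5429 0.0347 0.1663] pre [0.5142 0.0395 0.2462]
guide centre yb 0.12147537026910839
[[-0.165, -0.927, 0.337], [-0.986, 0.155, -0.056], [-0.0, -0.342, -0.94]] rv units [ 4.03  2.06 11.73]
```

Call:
step_arm(steps=[{"xyz": [0, 0, 0], "turn": [0, 0, 0.9], "gripper": 1}, {"xyz": [0, 0, 0], "turn": [0, 0, 1], "gripper": 1}, {"xyz": [0, 0, 0], "turn": [0, 0, 1], "gripper": 1}, {"xyz": [0, 0, 0], "turn": [0, 0, 1], "gripper": 1}, {"xyz": [0, 0, 0], "turn": [0, 0, 1], "gripper": 1}, {"xyz": [0, 0, 0], "turn": [0, 0, 1], "gripper": 1}, {"xyz": [0, 0, 0], "turn": [0, 0, 1], "gripper": 1}, {"xyz": [0, 0, 0], "turn": [0, 0, 1], "gripper": 1}, {"xyz": [0, 0, 0], "turn": [0, 0, 1], "gripper": 1}, {"xyz": [0, 0, 0], "turn": [0, 0, 1], "gripper": 1}, {"xyz": [0, 0, 0], "turn": [0, 0, 1], "gripper": 1}, {"xyz": [0, 0, 0], "turn": [0, 0, 1], "gripper": 1}, {"xyz": [0, 0, 0], "turn": [0, 0, 0], "gripper": 1}])

```text
time_s: 13.13
position: [0.6159, -0.2701, 0.3017]
tool_rot: [[-0.172, -0.985, -0.002], [-0.985, 0.172, 0.002], [-0.001, 0.002, -1.0]]
ft_force: [-0.0, -0.0, 0.2]
grip_width: 0.0853
```

Call:
step_arm(steps=[{"xyz": [-0.3, 0.17, 0], "turn": [0, 0, 0], "gripper": 1}, {"xyz": [-0.62, 0.36, 0], "turn": [0, 0, 0], "gripper": 1}, {"xyz": [-0.62, 0.36, 0], "turn": [0, 0, 0], "gripper": 1}, {"xyz": [-0.62, 0.36, 0], "turn": [0, 0, 0], "gripper": 1}, {"xyz": [-0.62, 0.36, 0], "turn": [0, 0, 0], "gripper": 1}, {"xyz": [-0.62, 0.36, 0], "turn": [0, 0, 0], "gripper": 1}, {"xyz": [-0.62, 0.36, 0], "turn": [0, 0, 0], "gripper": 1}, {"xyz": [-0.62, 0.36, 0], "turn": [0, 0, 0], "gripper": 1}, {"xyz": [-0.62, 0.36, 0], "turn": [0, 0, 0], "gripper": 1}, {"xyz": [-0.62, 0.36, 0], "turn": [0, 0, 0], "gripper": 1}, {"xyz": [-0.62, 0.36, 0], "turn": [0, 0, 0], "gripper": 1}, {"xyz": [-0.62, 0.34, 0], "turn": [0, 0, 0], "gripper": 1}, {"xyz": [0, 0, 0], "turn": [0.6, 0, 0], "gripper": 1}, {"xyz": [0, 0, 0], "turn": [0.75, 0, 0], "gripper": 1}, {"xyz": [0, 0, 0], "turn": [0.75, 0, 0], "gripper": 1}, {"xyz": [0, 0, 0], "turn": [0.75, 0, 0], "gripper": 1}, {"xyz": [0, 0, 0], "turn": [0.75, 0, 0], "gripper": 1}, {"xyz": [0, 0, 0], "turn": [0.75, 0, 0], "gripper": 1}, {"xyz": [0, 0, 0], "turn": [0, 0, 0], "gripper": 1}, {"xyz": [0, 0, 0], "turn": [0, 0, 0], "gripper": 1}])

```text
time_s: 14.8
position: [0.5015, 0.0383, 0.3027]
tool_rot: [[-0.167, -0.928, 0.334], [-0.986, 0.157, -0.057], [0.001, -0.339, -0.941]]
ft_force: [0.1, -0.6, 0.6]
grip_width: 0.0855
```

```bash
python3 go.py 0.503 0.039 0.246; python3 pin.py | tail -1
```

```text
t 14.8 p [0.5015 0.0383 0.3027] q [-9.   7.4 88.  -0.3 64.8 90.7] F [ 0.1 -0.6  0.6] w 0.0855
[[-0.167, -0.928, 0.334], [-0.986, 0.157, -0.057], [0.001, -0.339, -0.941]]
units [-0.024  0.449  1.345]
[[-0.165, -0.927, 0.337], [-0.986, 0.155, -0.056], [-0.0, -0.342, -0.94]] rv units [ 0.04 -0.02 -0.02]
```

Move onto the axis, then take a look before going down.

Call:
step_arm(steps=[{"xyz": [-0.02, 0.22, 0.3], "turn": [0.04, -0.02, -0.02], "gripper": 1}, {"xyz": [0, 0.23, 0.5], "turn": [0, 0, 0], "gripper": 1}, {"xyz": [0, 0, 0.35], "turn": [0, 0, 0], "gripper": 1}, {"xyz": [0, 0, 0.2], "turn": [0, 0, 0], "gripper": 1}, {"xyz": [0, 0, 0], "turn": [0, 0, 0], "gripper": 1}, {"xyz": [0, 0, 0], "turn": [0, 0, 0], "gripper": 1}])

```text
time_s: 15.3
position: [0.5044, 0.0386, 0.2464]
tool_rot: [[-0.166, -0.926, 0.339], [-0.986, 0.157, -0.056], [-0.001, -0.343, -0.939]]
ft_force: [0.9, 0.0, -0.4]
grip_width: 0.0852
```

```bash
python3 go.py 0.532 0.034 0.166
python3 - <<'E'
from h import *
grab('side')
s=cv2.imread('side.png')[130:290,260:460];cv2.imwrite('pics/crop4.png',cv2.resize(s,(750,600),interpolation=cv2.INTER_CUBIC))
E
```

```text
t 15.3 p [0.5044 0.0386 0.2464] q [-9.  10.4 94.2 -0.2 55.3 90.7] F [ 0.9  0.  -0.4] w 0.0852
[[-0.166, -0.926, 0.339], [-0.986, 0.157, -0.056], [-0.001, -0.343, -0.939]]
units [0.    0.033 2.127]
```

View pics/crop4.png

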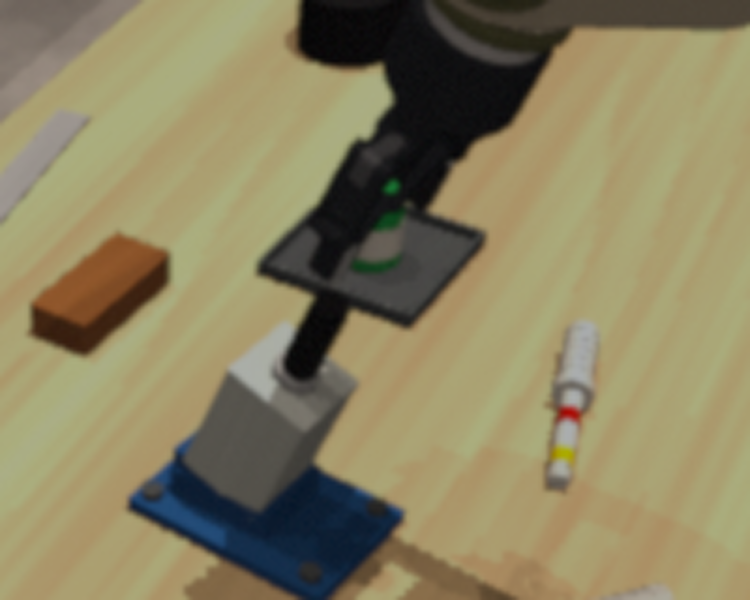

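The jaws are aligned above the handle (crop 320,330), parallel with the pin, and the white look-alike at (575,400) is clear. I go down slowly.

Call:
step_arm(steps=[{"xyz": [0, 0.03, 0.25], "turn": [0, 0, 0], "gripper": 1}, {"xyz": [0, 0, 0.35], "turn": [0, 0, 0], "gripper": 1}, {"xyz": [0, 0, 0.35], "turn": [0, 0, 0], "gripper": 1}, {"xyz": [0, 0, 0.35], "turn": [0, 0, 0], "gripper": 1}, {"xyz": [0, 0, 0.35], "turn": [0, 0, 0], "gripper": 1}, {"xyz": [0, 0, 0.25], "turn": [0, 0, 0], "gripper": 1}, {"xyz": [0, 0, 0.15], "turn": [0, 0, 0], "gripper": 1}, {"xyz": [0, 0, 0.05], "turn": [0, 0, 0], "gripper": 1}, {"xyz": [0, 0, 0], "turn": [0, 0, 0], "gripper": 1}, {"xyz": [0, 0, 0], "turn": [0, 0, 0], "gripper": 1}])

```text
time_s: 16.18
position: [0.5315, 0.0342, 0.1676]
tool_rot: [[-0.167, -0.925, 0.34], [-0.986, 0.157, -0.057], [-0.001, -0.345, -0.939]]
ft_force: [0.2, 0.0, 1.2]
grip_width: 0.0851
```

```bash
python3 go.py 0.532 0.034 0.166
python3 - <<'E'
from h import *
grab('side');grab('top')
s=cv2.imread('side.png')[170:270,290:400];t=cv2.imread('top.png')[190:270,300:388]
cv2.imwrite('pics/crop5.png',np.hstack([cv2.resize(s,(400,364),interpolation=cv2.INTER_CUBIC),cv2.resize(t,(400,364),interpolation=cv2.INTER_CUBIC)]))
E
```

```text
t 16.18 p [0.5315 0.0342 0.1676] q [-9.  18.4 98.1 -0.2 43.4 90.8] F [0.2 0.  1.2] w 0.0851
[[-0.167, -0.925, 0.34], [-0.986, 0.157, -0.057], [-0.001, -0.345, -0.939]]
units [0.003 0.002 0.043]
```

View pics/crop5.png

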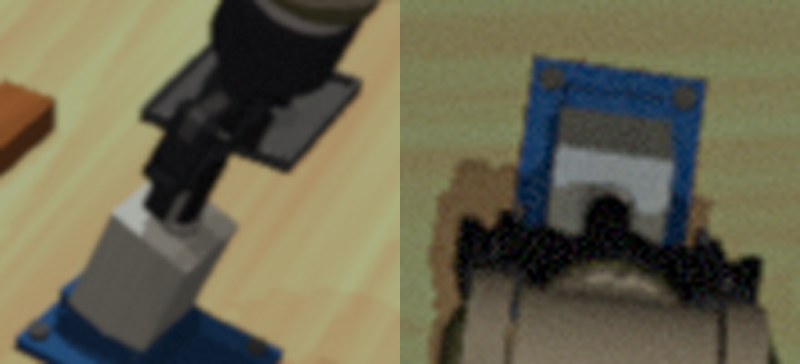

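The handle sits midway between the fingers (top crop, 608 of 475–745). I close lightly and read the side force.

Call:
step_arm(squeeze=20, steps=[{"xyz": [0, 0, 0], "turn": [0, 0, 0], "gripper": -1}, {"xyz": [0, 0, 0], "turn": [0, 0, 0], "gripper": -1}, {"xyz": [0, 0, 0], "turn": [0, 0, 0], "gripper": -1}, {"xyz": [0, 0, 0], "turn": [0, 0, 0], "gripper": -1}, {"xyz": [0, 0, 0], "turn": [0, 0, 0], "gripper": -1}, {"xyz": [0, 0, 0], "turn": [0, 0, 0], "gripper": -1}, {"xyz": [0, 0, 0], "turn": [0, 0, 0], "gripper": -1}, {"xyz": [0, 0, 0], "turn": [0, 0, 0], "gripper": -1}, {"xyz": [0, 0, 0], "turn": [0, 0, 0], "gripper": -1}, {"xyz": [0, 0, 0], "turn": [0, 0, 0], "gripper": -1}, {"xyz": [0, 0, 0], "turn": [0, 0, 0], "gripper": -1}, {"xyz": [0, 0, 0], "turn": [0, 0, 0], "gripper": -1}, {"xyz": [0, 0, 0], "turn": [0, 0, 0], "gripper": -1}, {"xyz": [0, 0, 0], "turn": [0, 0, 0], "gripper": -1}])

```text
time_s: 17.45
position: [0.5313, 0.0343, 0.1671]
tool_rot: [[-0.167, -0.926, 0.34], [-0.986, 0.157, -0.056], [-0.001, -0.344, -0.939]]
ft_force: [-2.0, 2.6, 2.8]
grip_width: 0.0235
```

```bash
cat > f.py <<'E'
from h import *
from pin import a,e,yb
s=env.observe();R=np.array(s['tool_rot']);p=np.array(s['position']);F=np.array(s['ft_force'])
print('t',round(s['time_s'],2),'w',round(s['grip_width'],4),'F tool',(R.T@F).round(1),'T tool',(R.T@np.array(s['wrist_torque'])).round(2),'pos e,y,a rel',(np.array([e,yb,a])@(p-[.547,.0315,.124])).round(4))
E
python3 f.py
```

```text
t 17.45 w 0.0235 F tool [-2.2  1.3 -3.5] T tool [-0.26 -0.43 -0.02] pos e,y,a rel [-0.0002  0.0001  0.0459]
```

Call:
step_arm(squeeze=45, steps=[{"xyz": [0, 0, 0], "turn": [0, 0, 0], "gripper": -1}, {"xyz": [0, 0, 0], "turn": [0, 0, 0], "gripper": -1}, {"xyz": [0, 0, -0.05], "turn": [0, 0, 0], "gripper": -1}, {"xyz": [0, 0, -0.05], "turn": [0, 0, 0], "gripper": -1}, {"xyz": [0, 0, -0.05], "turn": [0, 0, 0], "gripper": -1}, {"xyz": [0, 0, -0.05], "turn": [0, 0, 0], "gripper": -1}, {"xyz": [0, 0, 0], "turn": [0, 0, 0], "gripper": -1}, {"xyz": [0, 0, 0], "turn": [0, 0, 0], "gripper": -1}])

```text
time_s: 18.12
position: [0.5285, 0.0347, 0.1746]
tool_rot: [[-0.167, -0.926, 0.339], [-0.986, 0.157, -0.056], [-0.001, -0.344, -0.939]]
ft_force: [-0.0, 3.7, -0.7]
grip_width: 0.0228
```

```bash
python3 f.py
```

```text
t 18.12 w 0.0228 F tool [-3.6  0.8  0.4] T tool [-0.26 -0.62  0.  ] pos e,y,a rel [-0.0003  0.0001  0.054 ]
```

Call:
step_arm(steps=[{"xyz": [0, 0, -0.06], "turn": [0, 0, 0], "gripper": -1}, {"xyz": [0, 0, -0.06], "turn": [0, 0, 0], "gripper": -1}, {"xyz": [0, 0, -0.06], "turn": [0, 0, 0], "gripper": -1}, {"xyz": [0, 0, -0.06], "turn": [0, 0, 0], "gripper": -1}, {"xyz": [0, 0, -0.06], "turn": [0, 0, 0], "gripper": -1}, {"xyz": [0, 0, -0.06], "turn": [0, 0, 0], "gripper": -1}, {"xyz": [0, 0, -0.06], "turn": [0, 0, 0], "gripper": -1}, {"xyz": [0, 0, -0.06], "turn": [0, 0, 0], "gripper": -1}, {"xyz": [0, 0, 0], "turn": [0, 0, 0], "gripper": -1}, {"xyz": [0, 0, 0], "turn": [0, 0, 0], "gripper": -1}])

```text
time_s: 18.95
position: [0.522, 0.0357, 0.1928]
tool_rot: [[-0.167, -0.926, 0.34], [-0.986, 0.157, -0.057], [-0.001, -0.344, -0.939]]
ft_force: [0.0, 1.6, -1.8]
grip_width: 0.0231
```

```bash
python3 f.py
```

```text
t 18.95 w 0.0231 F tool [-1.5  0.9  1.6] T tool [-0.29 -0.4   0.07] pos e,y,a rel [-0.0003  0.      0.0733]
```

Drawn about 27 mm, with small forces. 18 mm more.

Call:
step_arm(steps=[{"xyz": [0, 0, -0.06], "turn": [0, 0, 0], "gripper": -1}, {"xyz": [0, 0, -0.06], "turn": [0, 0, 0], "gripper": -1}, {"xyz": [0, 0, -0.06], "turn": [0, 0, 0], "gripper": -1}, {"xyz": [0, 0, -0.06], "turn": [0, 0, 0], "gripper": -1}, {"xyz": [0, 0, -0.06], "turn": [0, 0, 0], "gripper": -1}, {"xyz": [0, 0, -0.06], "turn": [0, 0, 0], "gripper": -1}, {"xyz": [0, 0, -0.06], "turn": [0, 0, 0], "gripper": -1}, {"xyz": [0, 0, -0.03], "turn": [0, 0, 0], "gripper": -1}, {"xyz": [0, 0, 0], "turn": [0, 0, 0], "gripper": -1}, {"xyz": [0, 0, 0], "turn": [0, 0, 0], "gripper": -1}, {"xyz": [0, 0, 0], "turn": [0, 0, 0], "gripper": -1}])

```text
time_s: 19.87
position: [0.516, 0.0367, 0.2094]
tool_rot: [[-0.167, -0.926, 0.339], [-0.986, 0.157, -0.057], [-0.001, -0.344, -0.939]]
ft_force: [0.2, 0.8, -2.2]
grip_width: 0.0227
```

```bash
python3 f.py
python3 - <<'E'
from h import *
from meas import obj
from pin import a,e,yb
grab('side');grab('top')
s=cv2.imread('side.png')[130:280,290:430];t=cv2.imread('top.png')[170:270,300:500]
cv2.imwrite('pics/crop6.png',np.hstack([cv2.resize(s,(392,420),interpolation=cv2.INTER_CUBIC),cv2.resize(t,(400,420),interpolation=cv2.INTER_CUBIC)]))
red=lambda h,P:((h[:,0]<7)|(h[:,0]>172))&(h[:,1]>150)&(abs(P[:,0]-.53)<.06)&(abs(P[:,1]-.035)<.04)&(P[:,2]>.1)
for n in('side','top'):
    P,u,v=obj(n,red,(0,0,640,480))
    if len(P): k=(P-[.547,.0315,.124])@a; print(n,len(P),'red along axis',np.percentile(k,[5,50,95]).round(4),u.mean(),v.mean())
E
```

```text
t 19.87 w 0.0227 F tool [-0.8  0.7  2.1] T tool [-0.28 -0.09  0.  ] pos e,y,a rel [-0.0004  0.      0.091 ]
side 18 red along axis [0.0143 0.0195 0.0253] 340.05555555555554 226.44444444444446
top 24 red along axis [0.0696 0.1433 0.2371] 345.4166666666667 247.41666666666666
```

View pics/crop6.png

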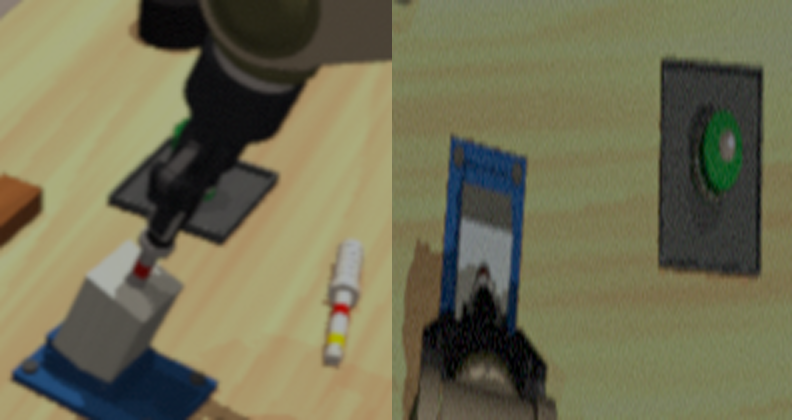

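The red band (side crop 143,272) is fully out with steel shank below it, no yellow shows, and the bottle stands in the tray. The red centre is 19.5 mm above the mouth, so the pin is drawn about 45 mm, which matches the arm's travel. I hand in.

```bash
python3 - <<'E'
from h import *
print(order.close_job())
E
python3 f.py
```

```text
the job is handed in; nothing more can be done
None
the job is handed in; nothing more can be done
```

I handed the job in at about 20 s on the robot's clock. The green bottle stands upright in the drip tray, released. The pin is held still by its black handle, drawn about 45 mm along the bore.

**Last checks:**
- **Pin:** the centre of the red band measured 19.5 mm above the bore's mouth, which puts the pin about 45 mm out. The arm's own travel along the axis was also about 45 mm. The whole red band shows and no yellow is visible.
- **Alignment and force:** the gripper moved less than 1 mm sideways during the pull. Every force I read at the wrist once I was pulling was under 4 N.
- **Bottle:** the last top picture shows it upright near the middle of the tray.
- **Bystanders:** I saw no sign that the jar, the offcut or the mug had moved, though I did not measure them again at the end.

**Checks that failed or disagreed:**
- The top camera's fit of the handle axis was poor and sat about 20 mm off along the lean. I used the side camera's fit, which agreed with the guide's centre line and with the grasp.
- The top camera's red mask at the end gave values too scattered to use, so I ignored it.

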